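# Show the orange-handled case to the stock camera

### The job

Take the organiser case with the orange handle up and off its hooks and hold it up for the stock camera: handle up, its compartment side squarely facing the lens and centred in front of it, with that face 18 cm from the lens. Finish while still holding it there, steady in the air, and leave the blue case hanging and the tape roll, carton, pen cup and camera undisturbed.

Things in the scene. Friction and masses are not known exactly. Their poses are not given: they have to be found in the camera images.
- orange_case: rigid flat grey organiser case, 26 (x) x 120 (y) x 80 (z) mm, about 0.28 kg, with an orange carrying handle on its top edge. Origin: centre of its underside; z up to the handle; the front, its -x side, shows six coloured compartments and two orange latches, the back is plain grey. At the start it hangs by the handle from one of the rack's two hooks, front towards the robot
- orange_case_handle (a point): centre of the handle's level bar, 131 mm above the case's underside; axes as orange_case. The bar is 14 mm thick (x), 120 long (y), 12 high, on legs 10 mm wide at its ends; the open window under it is 100 mm wide, 45 high. Pinch the bar here, across its thickness, from above, between the two prongs it hangs on
- orange_case_face (a point): centre of the front (compartment) face, 40 mm above the underside, 14 mm in front (-x) of the middle plane, 91 mm below the handle bar's centre; axes as orange_case
- blue_case: an identical case with blue handle and latches, hanging from the rack's other hook; bystander; origin and axes as for the orange case
- rack: fixed rack: wooden foot 400 mm long, dark posts at y = -180 and +180 mm, dark rail 12 mm thick and 30 high along y, its middle 210 mm above the origin (under the rail, at the underside of the foot, which may be partly sunk in the table). Two double hooks stick out to its -x, towards the robot, at y = -85 and +85; which case hangs on which varies. Place, heading and height vary
- hooks (a point): point on the rack midway between the two hooks, 78 mm in front (-x) of the rail and level with the prongs; axes as rack. Each hook is two level 6 mm steel prongs, 36 mm either side of its middle; their ends, 20 to 35 mm in front of the bar, turn up 12 mm. To free a case lift it 15 to 35 mm (25 is best: higher, its body meets the prongs from below), then draw it 55 mm or more straight along -x
- camera: stock camera's head on its fixed stand: black box 75 x 105 x 60 mm with a round lens 54 mm across, red ring round it. Origin: centre of the lens's front. It looks along its +x, 0.35 rad (20 degrees) below level; y is level, z is its upper side. The stand (black foot 120 mm square, aluminium pole) is behind the lens. Lens height, place and heading vary
- spot (a point): point in the air 180 mm straight in front of the lens (along the camera's +x) where the centre of the case's front face is to be held; axes as camera. When the case is square to the lens its x, y and z axes are parallel to these, so its top leans 20 degrees away from the camera
- tape_roll: amber tape roll lying flat, 100 mm across, 48 mm high; origin at the centre of its underside; bystander
- carton: brown carton 90 x 140 x 50 mm on the table; origin at the centre of its underside; bystander
- pen_cup: white cup 70 mm across, 90 mm high, on the table; origin at the centre of its underside; bystander
Mind the look-alikes: they are no part of the job. What is shaped like the orange_case but green, red or yellow is not meant.

How it is judged:
On the way:
1. the orange case is off its hooks and carried by the gripper (contact force between orange_case and the fingers above 1 N and contact force between orange_case and rack below 0.1 N and x of orange_case_handle in the frame of rack below -0.12 m), for 0.2 s.
At the end, for the whole second after the job is handed in: Gripper holds the orange case at rest, off the rack, 80 mm or more above the table; face centre within 30 mm (each camera axis) of the point 180 mm in front of the lens; compartment face towards the lens, square and level within 0.2 rad, handle up (contact force between orange_case and the fingers above 1 N and contact force between orange_case and rack below 0.1 N and x of orange_case_face in the frame of camera between 0.15 and 0.21 m and y of orange_case_face in the frame of camera between -0.03 and 0.03 m and z of orange_case_face in the frame of camera between -0.03 and 0.03 m and x of camera in the frame of orange_case below -0.1 m and angle between the x axis of orange_case and the x axis of camera, either way round below 0.2 rad and angle between the y axis of orange_case and the y axis of camera, either way round below 0.2 rad and angle between orange_case's own z axis and vertical below 0.7 rad and height (world z) of orange_case above 0.08 m and linear speed of orange_case below 0.02 m/s and angular speed of orange_case below 0.15 rad/s); the arm keeps its last pose, push and grip.
It fails at once if the blue case is moved more than 40 mm (distance of blue_case from where it was at the start of the episode above 0.04 m).
It fails at once if the tape roll, carton or pen cup is moved more than 30 mm (distance of any of tape_roll, carton, pen_cup from where it was at the start of the episode above 0.03 m).
It fails at once if the camera is knocked with more than 5 N (contact force between any of the arm, the fingers, orange_case and camera above 5 N).
It fails at once if the orange case is dropped or let down to the table (height (world z) of orange_case below 0.03 m).
It also fails if it takes over 48 s, if anything falls off the work surface, if the arm or the gripper's body presses on something with over 40 N, if the wrist force passes 120 N, or if a joint passes its speed limit or range.

### The arm

A 6-joint arm with a two-finger parallel gripper is mounted at the origin on the work surface. World frame = base frame: x ahead of the robot, y to its left, z up, the work surface at z = 0. Lengths are in m, angles in rad, forces in N, time in s.
With the tool pointing down it reaches from about 0.325 to 0.85 m from the base axis. Payload 15.5 kg.
Tool frame: the origin (TCP) lies at the very end of the fingers, on their centre line; the grasp point (between the pads) lies behind it (robot.grasp_offset is the z of the grasp point in the tool frame, in m); z points along the fingers, x is the direction in which the jaws open and shut, and the axes are right-handed (so a half turn about z gives the same grasp; the last joint's range is limited). The gripper opens to 91 mm and grips with 3 to 60 N. Pads are 32 mm wide; open, the fingers measure 118 mm over their backs; the gripper's body (76 mm by 178 mm) begins 60 mm behind the grasp point.
Start: joints at [1.246, 0.494, 1.345, -0, 1.302, -0.096], TCP at [0.142, 0.609, 0.214] pointing down, gripper open.
Joint ranges: [-2.91, 2.91], [-0.82, 2.16], [0.22, 2.67], [-1.22, 4.37], [0.12, 2.79], [-3.08, 3.08]. Speed limits (rad/s): [1.89, 1.89, 2.57, 3.01, 3.01, 3.01].

### API

Orientations are given as [roll, pitch, yaw] about the fixed x, y, z axes, in that order (R = Rz(yaw) Ry(pitch) Rx(roll)).
In Python, from plant import status, optics, workorder, robot gives the robot as it stands.
- The arm moves only by the tool arm_command, never from a script. Its argument "moves" is a list of rows, each a list of 5 numbers: the shift along the tool's x, y, z in m, then the turn about the tool's z in degrees, then the finger opening in m, from 0 to 0.0912. In form: [[tx, ty, tz, twist, gripper], ...]. A call has 1 to 12 rows; each row is the pose to reach, as a shift and turn from the pose commanded when the call began, along the tool's axes at that moment; what a row does not reach only later rows make up. A row lasts 1/12 s, in which the tool goes at most 41.7 mm and 7.16 degrees, less where a joint would pass 70% of its speed; a pose out of reach is approached as far as the arm can. A call with a gripper value outside its range is refused whole. The fingers move at their own pace and stop on an object; the grip force is fixed at half the most. Time passes only in rows, so rows that repeat a pose let the fingers close. It gives the time, the measured TCP pose, the force and the opening at its end, in the units of the state.
- status.get_obs(): the state, without advancing time (a new reading comes with each control period).
- optics.get_image(name): name is "side" or "top"; returns a dict with "img" (480x640x3 uint8, red, green, blue), "fx", "fy", "cx", "cy" (pixels), "dist_coeffs" ([k1, k2, p1, p2, k3] as OpenCV has them; the pictures are not rectified), "extrinsics" (4x4, takes a point from world to camera coordinates). Camera axes: x right, y down, z forward; pixel columns grow to the right and rows downward; lengths in m; the calibration is good to about 2 mm. A picture is of the moment at which its call begins. There is no depth.
- workorder.job_done(): hands the job in, once; it reports no verdict.
The state is a dict: "t": time; "qpos": joint angles; "joint_vel": joint speeds; "tau": joint torques, N m; "tool_pos": TCP position; "ee_rot": TCP orientation; "force": force on the tool from outside, world axes, zero at the start; "torque": the same for the moment, N m; "width": opening from 0.0 (shut) to 1.0 (fully open).
Only numpy, scipy, OpenCV 4.12 (cv2) and the standard library are available. Lean on these libraries where they do the work, as an engineer would, in place of code of your own. Each camera call takes 0.05 s, during which the arm holds its last target.

## Working session

There is one attempt and no reset: what is moved stays moved. The work goes in short steps, Python scripts to look and compute and a tool call to move; the robot and the scene stay as the last step left them, time stands still between calls to the robot, and variables do not carry over. Pictures are saved under pics/ and viewed, and the job is handed in when it is done.

Besides the shell and the picture viewer there is one more tool, called after "Call:" by a JSON object that holds its "fn" and its "kwargs", one argument or row to a line. arm_command: Moves the arm, as the interface text tells. Its arguments: {"type":"object","properties":{"moves":{"type":"array"}},"required":["moves"]}

```bash
mkdir -p pics; ls
python3 - <<'E'
from plant import status, optics, workorder, robot
import cv2, json
print(status.get_obs())
print({k:getattr(robot,k) for k in dir(robot) if not k.startswith('_')})
for n in ("side","top"):
    d=optics.get_image(n); cv2.imwrite(f"pics/{n}0.png",d["img"][:,:,::-1])
    print(n,{k:(v.tolist() if hasattr(v,'tolist') else v) for k,v in d.items() if k!="img"})
E
```

```text
pics
{'t': 0.0, 'qpos': array([ 1.24649517e+00,  4.94202125e-01,  1.34611304e+00,  1.28954847e-05,
        1.30249913e+00, -9.54982257e-02]), 'joint_vel': array([ 2.74880290e-04,  3.51810758e-04,  4.74431525e-04,  3.48143047e-04,
        9.11725177e-04, -2.52170580e-05]), 'tau': array([ 2.21488408e-03, -8.78834939e+01, -3.81846535e+01,  7.08345696e-02,
        5.33956569e-02, -4.96973973e-05]), 'tool_pos': array([0.14163019, 0.60836048, 0.21333262]), 'ee_rot': array([-3.14146379e+00,  1.21488608e-03,  1.34199004e+00]), 'force': array([ 0.00294114, -0.64676575,  0.6351221 ]), 'torque': array([-0.02480227, -0.03122204, -0.05522824]), 'width': 0.9982514480788837}
{'IKError': <class 'plant.IKError'>, 'grasp_offset': -0.0188}
side {'fx': 472.9118778156329, 'fy': 472.9118778156329, 'cx': 330.01511195178153, 'cy': 234.33686783555584, 'dist_coeffs': [-0.12988548729632943, 0.0, 0.0, 0.0, 0.0], 'extrinsics': [[-0.8442575055238475, -0.5359165342704517, 0.004767878165219637, 0.5049228220137847], [-0.36574416116114844, 0.5696276987444058, -0.7360404156020781, 0.33689856340859414], [0.3917403131453008, -0.6231514688410033, -0.6769208032983782, 0.943486646760307], [0.0, 0.0, 0.0, 1.0]]}
top {'fx': 611.7892674172207, 'fy': 611.7892674172207, 'cx': 320.32374142923504, 'cy': 238.13959353477537, 'dist_coeffs': [-0.06445102814378416, 0.0, 0.0, 0.0, 0.0], 'extrinsics': [[0.002605123328674331, -0.9997979775871739, -0.01993031221629531, 0.02252476308089257], [-0.9971917415369391, -0.0011055966300716133, -0.07488262993924669, 0.5802496658769757], [0.07484546708364499, 0.020069421234509662, -0.9969931666708366, 1.4416345083382085], [0.0, 0.0, 0.0, 1.0]]}
```

View pics/side0.png

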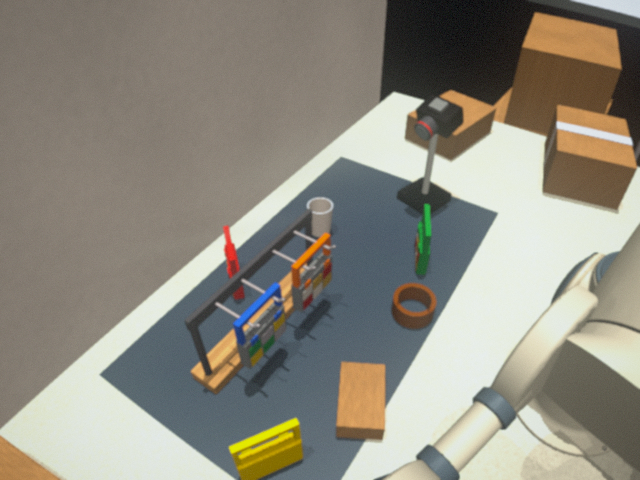

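View pics/top0.png

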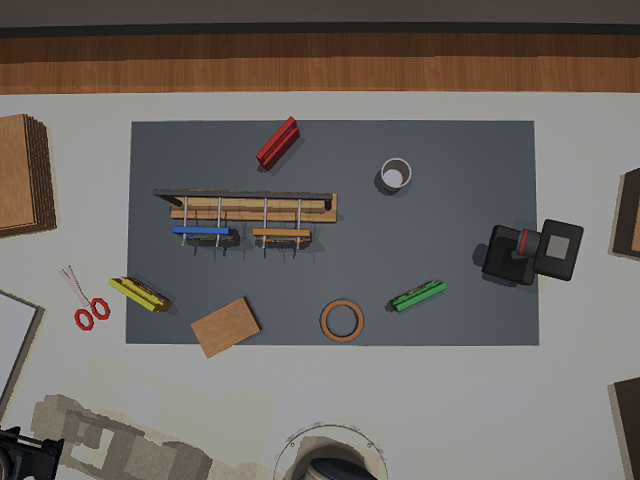

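```bash
cat > h.py <<'E'
import numpy as np, cv2
from plant import status, optics, workorder, robot
from scipy.spatial.transform import Rotation as R
def grab(n,save=None):
    d=optics.get_image(n); d["K"]=np.array([[d["fx"],0,d["cx"]],[0,d["fy"],d["cy"]],[0,0,1]]); d["D"]=np.array(d["dist_coeffs"]);d["E"]=np.array(d["extrinsics"])
    if save: cv2.imwrite(f"pics/{save}.png",d["img"][:,:,::-1])
    return d
def ray(d,p):
    u=cv2.undistortPoints(np.array([[p]],float),d["K"],d["D"])[0,0]
    Rm,t=d["E"][:3,:3],d["E"][:3,3]
    v=Rm.T@np.array([u[0],u[1],1]); return -Rm.T@t, v/np.linalg.norm(v)
def onz(d,p,z):
    o,v=ray(d,p); return o+v*(z-o[2])/v[2]
def tri(d1,p1,d2,p2):
    a,u=ray(d1,p1);b,v=ray(d2,p2)
    s=np.linalg.lstsq(np.c_[u,-v],b-a,rcond=None)[0]
    q1,q2=a+s[0]*u,b+s[1]*v; return (q1+q2)/2,np.linalg.norm(q1-q2)
def proj(d,P):
    return cv2.projectPoints(np.array([P],float).reshape(-1,1,3),cv2.Rodrigues(d["E"][:3,:3])[0],d["E"][:3,3],d["K"],d["D"])[0][:,0]
def hsvmask(d,lo,hi): return cv2.inRange(cv2.cvtColor(d["img"],cv2.COLOR_RGB2HSV),np.array(lo),np.array(hi))
E
python3 - <<'E'
import sys; sys.path.insert(0,'.')
from h import *
S=grab("side");T=grab("top")
def crop(d,x,y,w,h,n):
    c=d["img"][y:y+h,x:x+w,::-1]; s=min(800/w,600/h); cv2.imwrite(f"pics/{n}.png",cv2.resize(c,(int(w*s),int(h*s)),interpolation=cv2.INTER_CUBIC))
crop(S,180,190,200,150,"s_rack");crop(S,380,70,140,105*1,"s_cam");crop(T,150,170,200,110,"t_rack");crop(T,470,200,120,90,"t_cam")
E
```

```text
(no output)
```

View pics/s_rack.png

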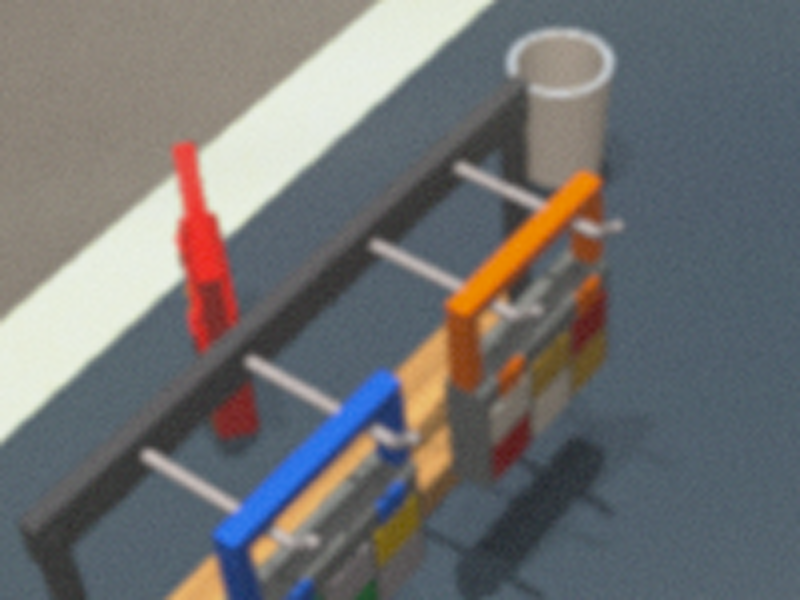

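View pics/s_cam.png

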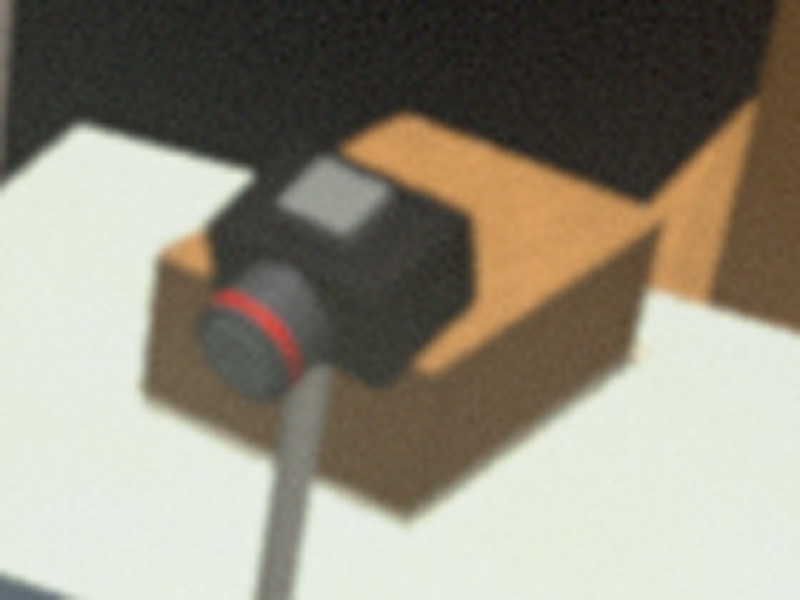

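View pics/t_rack.png

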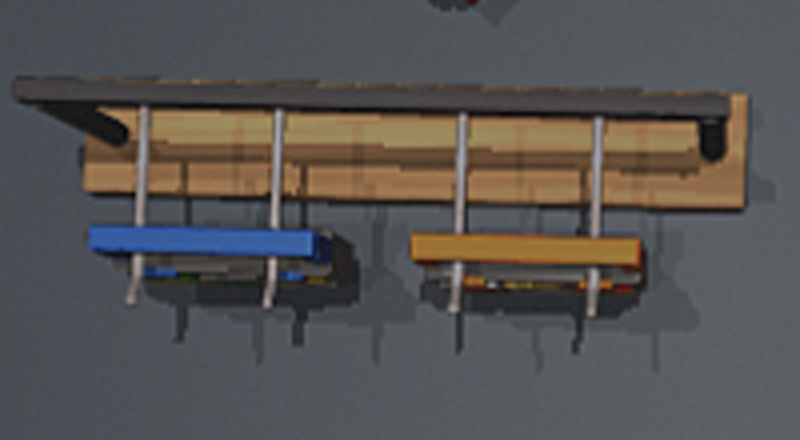

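View pics/t_cam.png

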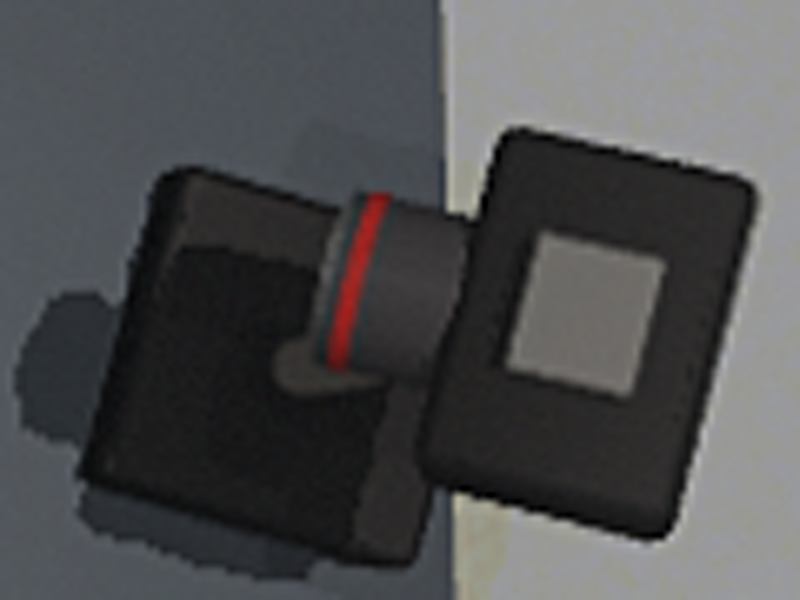

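Run:
```python
import sys; sys.path.insert(0,'.')
from h import *
S=grab("side");T=grab("top")
cs=lambda x,y:(180+x/4-.4,190+y/4-.4); ct=lambda x,y:(150+x/4-.4,170+y/4-.4)
cc=lambda x,y:(380+x*.175-.4,70+y*.175-.4); tc=lambda x,y:(470+x*.15-.4,200+y*.15-.4)
for n,a,b in [("orL",cs(463,303),ct(412,248)),("orR",cs(592,177),ct(640,253)),("blL",cs(230,535),ct(90,240)),("blR",cs(390,376),ct(313,243)),
 ("rail +y top",cs(35,520),ct(14,88)),("rail -y",cs(518,85),ct(728,105)),
 ("prong rail roots",cs(145,455),ct(143,105)),("p4",cs(460,168),ct(598,118))]:
    p,e=tri(S,a,T,b); print(n,p.round(4),round(e,4))
# camera badge corners: far-from-lens etc
pts={"bA":(cc(327,155),tc(540,230)),"bB":(cc(392,190),tc(507,368)),"bC":(cc(345,236),0),"bD":(cc(278,200),0)}
# side: lens to lower-left
sb=[cc(327,155),cc(392,190),cc(345,238),cc(278,202)]
tb=[tc(540,232),tc(665,262),tc(635,395),tc(507,368)]
for k in range(4):
    print([ (tri(S,sb[i],T,tb[(i+k)%4])[1]*1000).round(1) for i in range(4)],[ tri(S,sb[i],T,tb[(i+k)%4])[0].round(3).tolist() for i in range(4)])
print("lens ring",tri(S,cc(258,325),T,tc(357,280)))
print("lens front",tri(S,cc(243,350),T,tc(328,276)))
# ring masks
for d,(x0,y0,x1,y1) in ((S,(405,110,450,145)),(T,(505,220,540,265))):
    m=hsvmask(d,[0,110,60],[8,255,255])|hsvmask(d,[172,110,60],[180,255,255]); z=np.zeros_like(m); z[y0:y1,x0:x1]=m[y0:y1,x0:x1]
    ys,xs=np.nonzero(z); print(len(xs),xs.mean(),ys.mean(),xs.min(),xs.max(),ys.min(),ys.max())
```

```text
orL [0.5787 0.1608 0.2121] 0.0017
orR [0.5779 0.0426 0.2049] 0.0007
blL [0.5831 0.331  0.2119] 0.0012
blR [0.5826 0.2143 0.2065] 0.0001
rail +y top [0.6631 0.3731 0.211 ] 0.0033
rail -y [ 0.6567 -0.0033  0.2008] 0.0009
prong rail roots [0.6572 0.3087 0.1944] 0.0009
p4 [0.6498 0.0651 0.1934] 0.0014
[np.float64(21.4), np.float64(32.6), np.float64(20.4), np.float64(31.0)] [[0.554, -0.419, 0.339], [0.543, -0.469, 0.305], [0.53, -0.457, 0.287], [0.541, -0.403, 0.325]]
[np.float64(1.2), np.float64(0.5), np.float64(0.2), np.float64(1.4)] [[0.556, -0.457, 0.322], [0.519, -0.449, 0.319], [0.527, -0.416, 0.306], [0.566, -0.426, 0.308]]
[np.float64(30.6), np.float64(18.7), np.float64(33.7), np.float64(19.9)] [[0.532, -0.435, 0.337], [0.517, -0.409, 0.337], [0.552, -0.438, 0.291], [0.568, -0.465, 0.29]]
[np.float64(10.8), np.float64(52.0), np.float64(13.1), np.float64(52.0)] [[0.53, -0.398, 0.353], [0.54, -0.429, 0.324], [0.554, -0.479, 0.27], [0.543, -0.442, 0.308]]
lens ring (array([ 0.55365267, -0.38595974,  0.2668791 ]), np.float64(0.0036735850205641615))
lens front (array([ 0.55633527, -0.38046076,  0.2554957 ]), np.float64(0.002195315658418806))
53 425.24528301886795 125.94339622641509 417 432 121 134
90 522.7777777777778 241.87777777777777 519 528 229 255
```

Call:
{"fn": "arm_command", "kwargs": {
  "moves": [
    [-0.04, 0, 0, 0, 0.09],
    [-0.08, 0, 0, 0, 0.09],
    [-0.12, 0, 0, 0, 0.09],
    [-0.16, 0, 0, 0, 0.09],
    [-0.2, 0, 0, 0, 0.09],
    [-0.24, 0, 0, 0, 0.09],
    [-0.26, 0, 0, 0, 0.09],
    [-0.28, 0, 0, 0, 0.09],
    [-0.28, 0, 0, 0, 0.09]
  ]
}}

```text
t: 1.05
tool_pos: [0.077, 0.3324, 0.2138]
ee_rot: [-3.141, 0.002, 1.342]
force: [0.1, 1.1, -0.5]
width: 0.985
```

```bash
python3 -c "
from h import *
o=status.get_obs();print({k:np.round(v,3) for k,v in o.items()}, np.hypot(*o['tool_pos'][:2]))"
```

```text
{'t': np.float64(1.05), 'qpos': array([ 1.168,  0.088,  1.971, -0.   ,  1.084, -0.174]), 'joint_vel': array([ 0.008,  0.051, -0.086,  0.003, -0.004,  0.017]), 'tau': array([-8.8100e-01, -4.2567e+01, -3.2635e+01,  5.0000e-03, -5.8300e-01,
       -2.9800e-01]), 'tool_pos': array([0.077, 0.332, 0.214]), 'ee_rot': array([-3.141e+00,  2.000e-03,  1.342e+00]), 'force': array([ 0.076,  1.056, -0.483]), 'torque': array([ 0.015, -0.031,  0.045]), 'width': np.float64(0.985)} 0.34119740569807894
```

Call:
{"fn": "arm_command", "kwargs": {
  "moves": [
    [-0.03, 0, 0, 0, 0.09],
    [-0.06, 0, 0, 0, 0.09],
    [-0.09, 0, 0, 0, 0.09],
    [-0.12, 0, 0, 0, 0.09],
    [-0.12, 0, 0, 0, 0.09]
  ]
}}

```text
t: 1.47
tool_pos: [0.0492, 0.2147, 0.2133]
ee_rot: [-3.141, 0.003, 1.342]
force: [-0.1, -0.1, -0.3]
width: 0.984
```

```bash
python3 -c "
from h import *
o=status.get_obs();print({k:np.round(v,3) for k,v in o.items()}, np.hypot(*o['tool_pos'][:2]))"
```

```text
{'t': np.float64(1.467), 'qpos': array([ 1.072, -0.122,  2.176, -0.   ,  1.09 , -0.27 ]), 'joint_vel': array([ 0.019,  0.064, -0.101,  0.006, -0.039,  0.048]), 'tau': array([ -1.834, -23.462, -34.049,  -0.046,  -0.246,  -1.081]), 'tool_pos': array([0.049, 0.215, 0.213]), 'ee_rot': array([-3.141e+00,  3.000e-03,  1.342e+00]), 'force': array([-0.059, -0.109, -0.334]), 'torque': array([-0.027, -0.016,  0.035]), 'width': np.float64(0.984)} 0.22024057666459473
```

Call:
{"fn": "arm_command", "kwargs": {
  "moves": [
    [0.04, 0, -0.01, 0, 0.09],
    [0.08, 0, -0.02, 0, 0.09],
    [0.12, 0, -0.03, 0, 0.09],
    [0.16, 0, -0.04, 0, 0.09],
    [0.2, 0, -0.05, 0, 0.09],
    [0.24, 0, -0.06, 0, 0.09],
    [0.28, 0, -0.07, 0, 0.09],
    [0.32, 0, -0.08, 0, 0.09],
    [0.36, 0, -0.09, 0, 0.09],
    [0.4, 0, -0.1, 0, 0.09],
    [0.44, 0, -0.11, 0, 0.09],
    [0.48, 0, -0.12, 0, 0.09]
  ]
}}

```text
t: 2.47
tool_pos: [0.1602, 0.6888, 0.3341]
ee_rot: [-3.142, -0.0, 1.342]
force: [0.2, 1.3, 1.7]
width: 0.987
```

Call:
{"fn": "arm_command", "kwargs": {
  "moves": [
    [0.04, 0, -0.01, 0, 0.09],
    [0.08, 0, -0.02, 0, 0.09],
    [0.12, 0, -0.03, 0, 0.09],
    [0.16, 0, -0.04, 0, 0.09],
    [0.2, 0, -0.05, 0, 0.09],
    [0.24, 0, -0.06, 0, 0.09],
    [0.28, 0, -0.07, 0, 0.09],
    [0.28, 0, -0.07, 0, 0.09]
  ]
}}

```text
t: 3.13
tool_pos: [0.1977, 0.849, 0.3526]
ee_rot: [3.141, -0.037, 1.342]
force: [-0.9, -0.0, -0.1]
width: 0.989
```

```bash
python3 -c "
from h import *
o=status.get_obs();print({k:np.round(v,3) for k,v in o.items()}, np.hypot(*o['tool_pos'][:2]))"
```

```text
{'t': np.float64(3.133), 'qpos': array([ 1.273,  0.881,  0.22 ,  0.003,  2.004, -0.068]), 'joint_vel': array([ 0.001,  0.017,  0.001,  0.   , -0.048,  0.002]), 'tau': array([-1.08000e-01, -1.18124e+02, -5.08280e+01,  1.01000e-01,
       -2.36000e-01,  1.30000e-02]), 'tool_pos': array([0.198, 0.849, 0.353]), 'ee_rot': array([ 3.141, -0.037,  1.342]), 'force': array([-0.925, -0.001, -0.075]), 'torque': array([0.021, 0.053, 0.001]), 'width': np.float64(0.989)} 0.8716928704377561
```

Call:
{"fn": "arm_command", "kwargs": {
  "moves": [
    [0.04, 0, 0, 0, 0.09],
    [0.08, 0, 0, 0, 0.09],
    [0.12, 0, 0, 0, 0.09],
    [0.16, 0, 0, 0, 0.09],
    [0.2, 0, 0, 0, 0.09],
    [0.24, 0, 0, 0, 0.09]
  ]
}}

```text
t: 3.63
tool_pos: [0.2061, 0.8846, 0.3035]
ee_rot: [3.141, -0.072, 1.342]
force: [-1.1, -0.3, -0.2]
width: 0.991
```

Call:
{"fn": "arm_command", "kwargs": {
  "moves": [
    [-0.04, 0, 0, 0, 0.09],
    [-0.08, 0, 0, 0, 0.09],
    [-0.12, 0, 0, 0, 0.09]
  ]
}}

```text
t: 3.88
tool_pos: [0.1872, 0.8026, 0.2967]
ee_rot: [3.142, -0.072, 1.342]
force: [-0.0, 1.1, 0.5]
width: 0.985
```

```bash
cat >> h.py <<'E'
def tf():
    o=status.get_obs(); return o["tool_pos"],R.from_euler("xyz",o["ee_rot"]).as_matrix()
def shift(P,g=False):
    p,M=tf()
    if g: P=np.array(P)-M[:,2]*robot.grasp_offset
    return (M.T@(np.array(P)-p)).round(4)
E
python3 - <<'E'
from h import *
S=grab("side","s1");T=grab("top","t1")
print(shift([0.578,0.102,0.33],True), tf()[1].round(3).tolist())
for p in [(590,200),(550,140),(600,205)]: print("side box",p,onz(S,p,0).round(2))
for p in [(615,170),(612,250),(610,380)]: print("top box",p,onz(T,p,0).round(2))
# bystanders
for c in [("cup",(395,172),0.09),("tape",(342,320),0.048),("carton",(226,326),0.05)]: print(c[0],onz(T,c[1],c[2]).round(3))
E
```

```text
[-0.584  0.54  -0.052] [[0.226, 0.974, 0.013], [0.972, -0.227, 0.06], [0.061, -0.001, -0.998]]
side box (590, 200) [ 0.09 -0.73  0.  ]
side box (550, 140) [ 0.28 -1.03  0.  ]
side box (600, 205) [ 0.05 -0.72  0.  ]
top box (615, 170) [ 0.75 -0.7   0.  ]
top box (612, 250) [ 0.55 -0.69  0.  ]
top box (610, 380) [ 0.24 -0.67  0.  ]
cup [ 0.728 -0.149  0.09 ]
tape [ 0.387 -0.028  0.048]
carton [0.372 0.243 0.05 ]
```

View pics/t1.png

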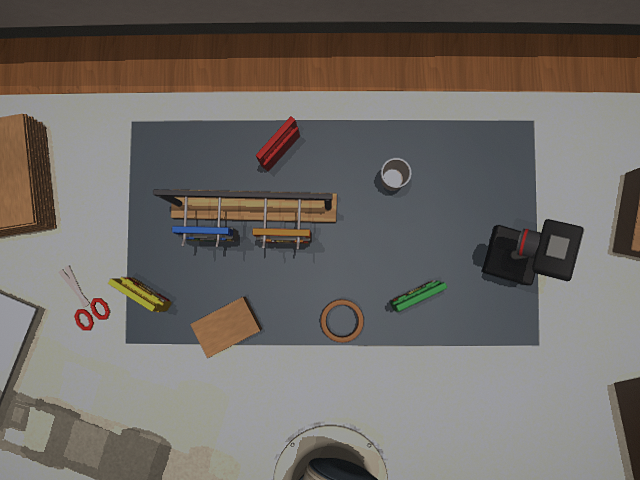

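Call:
{"fn": "arm_command", "kwargs": {
  "moves": [
    [-0.028, 0.026, -0.01, 6.5, 0.06],
    [-0.056, 0.052, -0.02, 13, 0.06],
    [-0.085, 0.079, -0.03, 19.5, 0.06],
    [-0.113, 0.105, -0.04, 26, 0.06],
    [-0.141, 0.131, -0.05, 32.5, 0.06],
    [-0.17, 0.157, -0.052, 39, 0.06],
    [-0.198, 0.183, -0.052, 45.5, 0.06],
    [-0.226, 0.21, -0.052, 52, 0.06],
    [-0.255, 0.236, -0.052, 58.5, 0.06],
    [-0.283, 0.262, -0.052, 65, 0.06],
    [-0.311, 0.288, -0.052, 71.5, 0.06],
    [-0.34, 0.315, -0.052, 77.7, 0.06]
  ]
}}

```text
t: 4.98
tool_pos: [0.4176, 0.3966, 0.3266]
ee_rot: [-3.071, -0.016, -0.02]
force: [0.5, 0.5, 0.5]
width: 0.657
```

Run:
```python
from h import *
print(shift([0.578,0.102,0.33],True), tf()[1].round(3).tolist(),status.get_obs()["ee_rot"])
```

```text
[ 0.1664  0.2905 -0.0024] [[1.0, -0.019, 0.018], [-0.02, -0.997, 0.07], [0.016, -0.071, -0.997]] [-3.07073826 -0.01641366 -0.0201135 ]
```

Call:
{"fn": "arm_command", "kwargs": {
  "moves": [
    [0.018, 0.032, 0, 0, 0.06],
    [0.037, 0.064, 0, 0, 0.06],
    [0.055, 0.097, 0, 0, 0.06],
    [0.074, 0.129, 0, 0, 0.06],
    [0.092, 0.161, 0, 0, 0.06],
    [0.111, 0.193, 0, 0, 0.06],
    [0.129, 0.226, 0, 0, 0.06],
    [0.148, 0.258, -0.001, 0, 0.06],
    [0.166, 0.29, -0.002, 0, 0.06],
    [0.166, 0.29, -0.002, 0, 0.06]
  ]
}}

```text
t: 5.82
tool_pos: [0.582, 0.1004, 0.3104]
ee_rot: [-3.074, -0.018, -0.019]
force: [-0.6, -0.9, -0.5]
width: 0.657
```

Run:
```python
from h import *
S=grab("side","s2")
print(shift([0.578,0.102,0.2035],True), shift([0.578,0.102,0.2035+.028],True),status.get_obs()["ee_rot"])
```

```text
[-0.0044  0.0082  0.1254] [-0.0039  0.0063  0.0975] [-3.07255778 -0.01677112 -0.01839576]
```

View pics/s2.png

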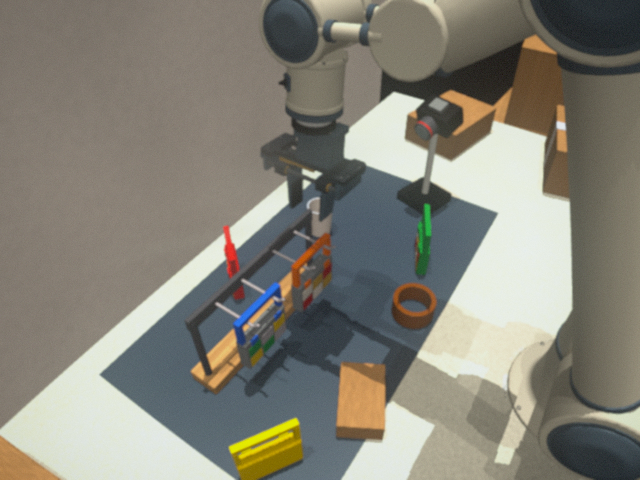

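Call:
{"fn": "arm_command", "kwargs": {
  "moves": [
    [-0.004, 0.006, 0.02, 0, 0.06],
    [-0.004, 0.007, 0.045, 0, 0.06],
    [-0.004, 0.008, 0.07, 0, 0.06],
    [-0.004, 0.008, 0.09, 0, 0.06],
    [-0.004, 0.008, 0.105, 0, 0.06],
    [-0.004, 0.008, 0.116, 0, 0.06],
    [-0.004, 0.008, 0.125, 0, 0.06],
    [-0.004, 0.008, 0.125, 0, 0.06]
  ]
}}

```text
t: 6.53
tool_pos: [0.5758, 0.1068, 0.1838]
ee_rot: [-3.072, -0.014, -0.014]
force: [-0.9, -0.3, -0.9]
width: 0.664
```

Run:
```python
from h import *
S=grab("side","s3")
c=S["img"][170:320,200:400,::-1]; cv2.imwrite("pics/s3c.png",cv2.resize(c,(800,600)))
```

```text
(no output)
```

View pics/s3c.png

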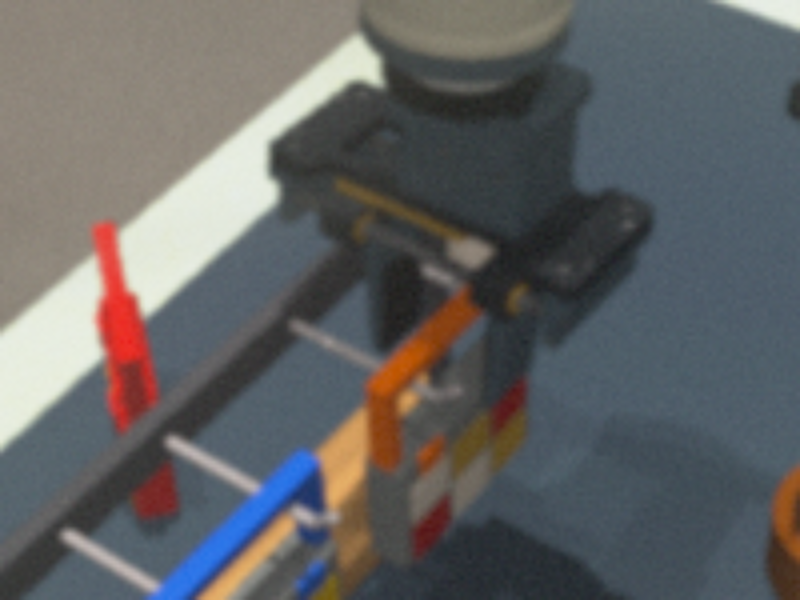

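Fingers straddle the bar (crop ~ (440,330)), clear of the prongs. Close.

Call:
{"fn": "arm_command", "kwargs": {
  "moves": [
    [0, 0, 0, 0, 0.0],
    [0, 0, 0, 0, 0.0],
    [0, 0, 0, 0, 0.0],
    [0, 0, 0, 0, 0.0],
    [0, 0, 0, 0, 0.0],
    [0, 0, 0, 0, 0.0],
    [0, 0, 0, 0, 0.0],
    [0, 0, 0, 0, 0.0]
  ]
}}

```text
t: 7.25
tool_pos: [0.5763, 0.1063, 0.185]
ee_rot: [-3.072, -0.016, -0.015]
force: [1.5, -0.4, 2.8]
width: 0.148
```

Call:
{"fn": "arm_command", "kwargs": {
  "moves": [
    [0, -0.001, -0.012, 0, 0.0],
    [0, -0.002, -0.024, 0, 0.0],
    [0, -0.002, -0.025, 0, 0.0],
    [0, -0.002, -0.025, 0, 0.0],
    [0, -0.002, -0.025, 0, 0.0]
  ]
}}

```text
t: 7.67
tool_pos: [0.5753, 0.1066, 0.2093]
ee_rot: [-3.072, -0.014, -0.015]
force: [-0.1, 0.2, -1.8]
width: 0.151
```

Run:
```python
from h import *
S=grab("side","s4")
c=S["img"][170:320,200:400,::-1]; cv2.imwrite("pics/s4c.png",cv2.resize(c,(800,600)))
print(status.get_obs()["tool_pos"],shift(tf()[0]+np.array([-.1,0,0])))
```

```text
[0.57525045 0.10655097 0.20913908] [-0.1     0.0014 -0.0015]
```

View pics/s4c.png

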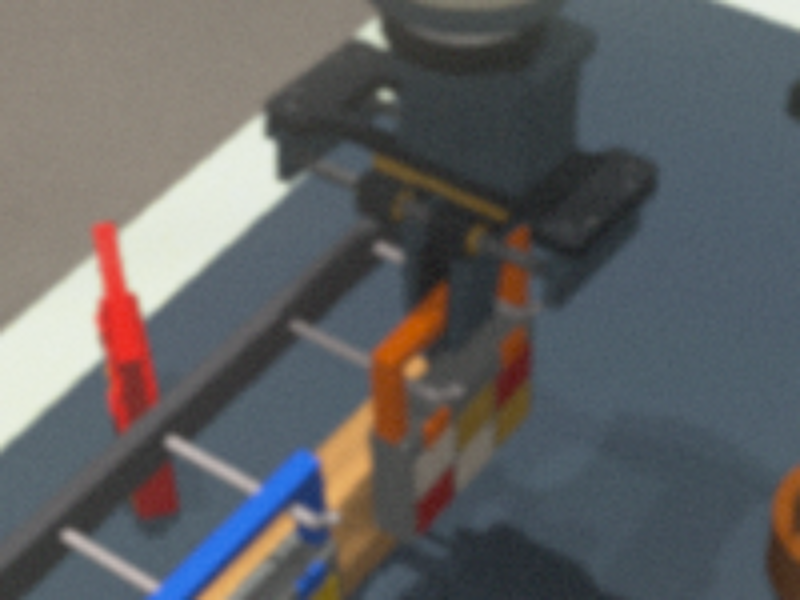

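Call:
{"fn": "arm_command", "kwargs": {
  "moves": [
    [-0.02, 0, 0, 0, 0.0],
    [-0.04, 0.001, -0.001, 0, 0.0],
    [-0.06, 0.001, -0.001, 0, 0.0],
    [-0.08, 0.001, -0.001, 0, 0.0],
    [-0.1, 0.001, -0.002, 0, 0.0],
    [-0.12, 0.002, -0.002, 0, 0.0],
    [-0.12, 0.002, -0.002, 0, 0.0],
    [-0.12, 0.002, -0.002, 0, 0.0],
    [-0.12, 0.002, -0.002, 0, 0.0]
  ]
}}

```text
t: 8.47
tool_pos: [0.4562, 0.1062, 0.2098]
ee_rot: [-3.072, -0.015, -0.015]
force: [-0.3, -0.2, -1.7]
width: 0.151
```

Run:
```python
from h import *
S=grab("side","s5")
o=status.get_obs();print(o["qpos"].round(3),o["tool_pos"],tf()[1].round(3).tolist())
```

```text
[0.049 0.266 1.746 0.076 1.111 0.03 ] [0.45643299 0.10618994 0.20983709] [[1.0, -0.014, 0.016], [-0.015, -0.997, 0.069], [0.016, -0.069, -0.997]]
```

View pics/s5.png

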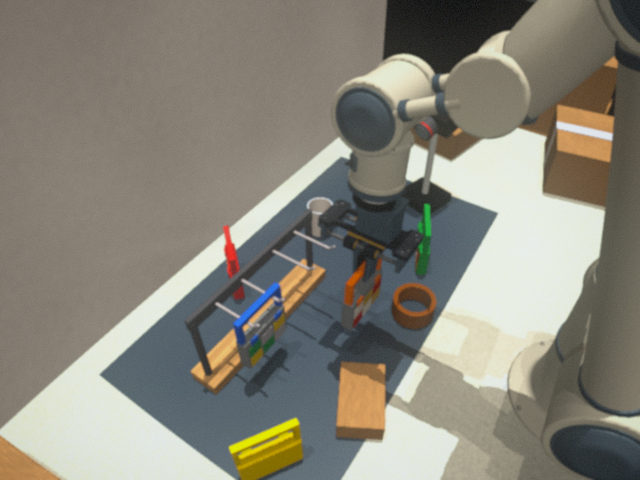

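Call:
{"fn": "arm_command", "kwargs": {
  "moves": [
    [0, 0, -0.03, 0, 0.0],
    [0, 0, -0.07, 0, 0.0],
    [-0.005, 0.03, -0.1, 0, 0.0],
    [-0.01, 0.06, -0.13, 0, 0.0],
    [-0.02, 0.09, -0.16, 0, 0.0],
    [-0.03, 0.12, -0.19, 0, 0.0],
    [-0.035, 0.145, -0.22, 0, 0.0],
    [-0.04, 0.17, -0.25, 0, 0.0],
    [-0.045, 0.2, -0.275, 0, 0.0],
    [-0.05, 0.225, -0.3, 0, 0.0],
    [-0.05, 0.25, -0.31, 0, 0.0],
    [-0.07, 0.28, -0.31, 0, 0.0]
  ]
}}

```text
t: 9.52
tool_pos: [0.3791, -0.1958, 0.5007]
ee_rot: [-3.074, -0.019, -0.014]
force: [0.1, 0.0, -3.5]
width: 0.152
```

Run:
```python
from h import *
o=status.get_obs();print(o["qpos"].round(3),o["tool_pos"]); print(shift([0.1,-0.5,0.5]), shift([-0.1,-0.7,0.5]))
```

```text
[-0.671  0.043  1.231  0.068  1.893 -0.637] [ 0.37907297 -0.19577753  0.50067261]
[-0.2747  0.3071 -0.0252] [-0.4719  0.5092 -0.0426]
```

Call:
{"fn": "arm_command", "kwargs": {
  "moves": [
    [-0.025, 0.028, -0.002, 0, 0.0],
    [-0.05, 0.056, -0.005, 0, 0.0],
    [-0.075, 0.084, -0.007, 0, 0.0],
    [-0.1, 0.112, -0.009, 0, 0.0],
    [-0.125, 0.14, -0.011, 0, 0.0],
    [-0.15, 0.168, -0.014, 0, 0.0],
    [-0.175, 0.196, -0.016, 0, 0.0],
    [-0.2, 0.224, -0.018, 0, 0.0],
    [-0.225, 0.252, -0.02, 0, 0.0],
    [-0.25, 0.28, -0.023, 0, 0.0],
    [-0.275, 0.308, -0.025, 0, 0.0],
    [-0.3, 0.335, -0.027, 0, 0.0]
  ]
}}

```text
t: 10.52
tool_pos: [0.0702, -0.5271, 0.4975]
ee_rot: [-3.072, -0.015, -0.015]
force: [0.9, -0.2, -2.5]
width: 0.153
```

Run:
```python
from h import *
o=status.get_obs();print(o["qpos"].round(3),o["tool_pos"]); print(shift([-0.14,-0.8,0.5]), shift([-0.18,-1.0,0.5]))
```

```text
[-1.562  0.255  0.981  0.018  1.975 -1.541] [ 0.07024624 -0.52710086  0.49748147]
[-0.2061  0.275  -0.0248] [-0.243   0.475  -0.0393]
```

Call:
{"fn": "arm_command", "kwargs": {
  "moves": [
    [-0.025, 0.033, -0.003, 0, 0.0],
    [-0.05, 0.066, -0.006, 0, 0.0],
    [-0.075, 0.1, -0.009, 0, 0.0],
    [-0.1, 0.133, -0.012, 0, 0.0],
    [-0.125, 0.166, -0.015, 0, 0.0],
    [-0.15, 0.2, -0.018, 0, 0.0],
    [-0.175, 0.235, -0.021, 0, 0.0],
    [-0.2, 0.27, -0.024, 0, 0.0],
    [-0.21, 0.31, -0.028, 0, 0.0],
    [-0.22, 0.35, -0.03, 0, 0.0],
    [-0.23, 0.39, -0.03, 0, 0.0],
    [-0.24, 0.43, -0.03, 0, 0.0]
  ]
}}

```text
t: 11.52
tool_pos: [-0.1363, -0.7849, 0.4351]
ee_rot: [-3.104, -0.01, -0.014]
force: [0.9, -0.3, -1.3]
width: 0.151
```

```bash
cat > st.py <<'E'
from h import *
o=status.get_obs();M=tf()[1]
print(o["t"],o["qpos"].round(3),o["tool_pos"].round(3),"z",M[:,2].round(3),"x",M[:,0].round(3)); 
h=np.array([np.sin(.227),np.cos(.227),0])
print("radial -h 0.1:",(M.T@(-.1*h)).round(4), "up 0.1:",(M.T@[0,0,.1]).round(4))
E
python3 st.py
```

```text
11.5167 [-1.818e+00  7.820e-01  2.200e-01  1.000e-03  2.178e+00 -1.804e+00] [-0.136 -0.785  0.435] z [ 0.011  0.038 -0.999] x [ 1.    -0.014  0.01 ]
radial -h 0.1: [-0.0212  0.0977 -0.0039] up 0.1: [ 0.001  -0.0038 -0.0999]
```

Call:
{"fn": "arm_command", "kwargs": {
  "moves": [
    [-0.06, 0.27, -0.1, 0, 0.0],
    [-0.06, 0.27, -0.1, 0, 0.0]
  ]
}}

```text
t: 11.68
tool_pos: [-0.1436, -0.8031, 0.4225]
ee_rot: [-3.135, -0.005, -0.013]
force: [0.3, 0.7, -1.2]
width: 0.152
```

```bash
python3 st.py
```

```text
11.6833 [-1.822  0.798  0.22   0.004  2.131 -1.807] [-0.144 -0.803  0.423] z [ 0.005  0.006 -1.   ] x [ 1.    -0.013  0.005]
radial -h 0.1: [-0.0212  0.0977 -0.0007] up 0.1: [ 0.0005 -0.0006 -0.1   ]
```

Call:
{"fn": "arm_command", "kwargs": {
  "moves": [
    [-0.06, 0.27, -0.2, 0, 0.0],
    [-0.06, 0.27, -0.2, 0, 0.0],
    [-0.06, 0.27, -0.2, 0, 0.0]
  ]
}}

```text
t: 11.93
tool_pos: [-0.1498, -0.807, 0.4327]
ee_rot: [3.116, 0.001, -0.014]
force: [-0.1, -0.3, -1.7]
width: 0.148
```

Call:
{"fn": "arm_command", "kwargs": {
  "moves": [
    [-0.06, 0.27, -0.2, 0, 0.0],
    [-0.06, 0.27, -0.2, 0, 0.0]
  ]
}}

```text
t: 12.1
tool_pos: [-0.1542, -0.8125, 0.4421]
ee_rot: [3.082, 0.007, -0.015]
force: [-0.1, 0.9, -1.6]
width: 0.153
```

```bash
python3 st.py
```

```text
12.1 [-1.834  0.774  0.22   0.009  2.088 -1.815] [-0.154 -0.812  0.442] z [-0.007 -0.059 -0.998] x [ 1.    -0.015 -0.007]
radial -h 0.1: [-0.0211  0.0976  0.0059] up 0.1: [-0.0007  0.0059 -0.0998]
```

Call:
{"fn": "arm_command", "kwargs": {
  "moves": [
    [-0.08, 0.27, -0.18, 0, 0.0],
    [-0.08, 0.27, -0.18, 0, 0.0]
  ]
}}

```text
t: 12.27
tool_pos: [-0.163, -0.8182, 0.4492]
ee_rot: [3.05, 0.013, -0.015]
force: [0.2, 0.5, -2.4]
width: 0.149
```

Call:
{"fn": "arm_command", "kwargs": {
  "moves": [
    [-0.08, 0.27, -0.18, 0, 0.0],
    [-0.08, 0.27, -0.18, 0, 0.0]
  ]
}}

```text
t: 12.43
tool_pos: [-0.1711, -0.823, 0.4576]
ee_rot: [3.018, 0.019, -0.016]
force: [0.3, 0.1, -1.7]
width: 0.151
```

Call:
{"fn": "arm_command", "kwargs": {
  "moves": [
    [-0.08, 0.27, -0.16, 0, 0.0],
    [-0.08, 0.27, -0.16, 0, 0.0]
  ]
}}

```text
t: 12.6
tool_pos: [-0.1789, -0.8292, 0.4651]
ee_rot: [2.985, 0.025, -0.017]
force: [-0.1, 0.7, -2.5]
width: 0.152
```

Call:
{"fn": "arm_command", "kwargs": {
  "moves": [
    [-0.08, 0.27, -0.14, 0, 0.0],
    [-0.08, 0.27, -0.14, 0, 0.0]
  ]
}}

```text
t: 12.77
tool_pos: [-0.1868, -0.8368, 0.4707]
ee_rot: [2.952, 0.032, -0.018]
force: [-0.1, -0.5, -1.6]
width: 0.152
```

```bash
python3 st.py
```

```text
12.7667 [-1.869  0.745  0.22   0.024  1.985 -1.842] [-0.187 -0.837  0.471] z [-0.035 -0.188 -0.982] x [ 0.999 -0.018 -0.032]
radial -h 0.1: [-0.0207  0.096   0.019 ] up 0.1: [-0.0032  0.0188 -0.0982]
```

Call:
{"fn": "arm_command", "kwargs": {
  "moves": [
    [-0.18, 0.22, -0.14, 0, 0.0],
    [-0.18, 0.22, -0.14, 0, 0.0]
  ]
}}

```text
t: 12.93
tool_pos: [-0.219, -0.8347, 0.4797]
ee_rot: [2.922, 0.039, -0.018]
force: [-0.3, 0.6, -1.0]
width: 0.151
```

Call:
{"fn": "arm_command", "kwargs": {
  "moves": [
    [-0.18, 0.22, -0.14, 0, 0.0],
    [-0.18, 0.22, -0.14, 0, 0.0]
  ]
}}

```text
t: 13.1
tool_pos: [-0.2503, -0.8314, 0.4905]
ee_rot: [2.891, 0.048, -0.022]
force: [-0.7, -0.1, -1.7]
width: 0.156
```

Call:
{"fn": "arm_command", "kwargs": {
  "moves": [
    [-0.18, 0.22, -0.12, 0, 0.0],
    [-0.18, 0.22, -0.12, 0, 0.0]
  ]
}}

```text
t: 13.27
tool_pos: [-0.279, -0.83, 0.4986]
ee_rot: [2.859, 0.058, -0.025]
force: [-0.5, 0.7, -1.8]
width: 0.152
```

Call:
{"fn": "arm_command", "kwargs": {
  "moves": [
    [-0.18, 0.22, -0.12, 0, 0.0],
    [-0.18, 0.22, -0.12, 0, 0.0]
  ]
}}

```text
t: 13.43
tool_pos: [-0.3054, -0.8277, 0.5074]
ee_rot: [2.827, 0.068, -0.028]
force: [1.1, 0.2, -1.4]
width: 0.151
```

```bash
python3 st.py
```

```text
13.4333 [-2.019  0.713  0.22   0.071  1.893 -1.969] [-0.305 -0.828  0.507] z [-0.073 -0.307 -0.949] x [ 0.997 -0.028 -0.068]
radial -h 0.1: [-0.0198  0.0928  0.0316] up 0.1: [-0.0068  0.0309 -0.0949]
```

Call:
{"fn": "arm_command", "kwargs": {
  "moves": [
    [-0.25, 0.16, -0.12, 0, 0.0],
    [-0.25, 0.16, -0.12, 0, 0.0]
  ]
}}

```text
t: 13.6
tool_pos: [-0.3475, -0.8146, 0.5178]
ee_rot: [2.8, 0.078, -0.03]
force: [0.1, -0.2, -1.4]
width: 0.151
```

```bash
cat >> st.py <<'E'
S=grab("side","s_%d"%int(o["t"]*100)); T=grab("top","t_%d"%int(o["t"]*100))
E
python3 st.py; ls pics
python3 - <<'E'
from h import *
print(shift([0.07,-0.53,0.55]))
E
```

```text
13.6 [-2.077  0.704  0.22   0.093  1.877 -2.017] [-0.348 -0.815  0.518] z [-0.084 -0.333 -0.939] x [ 0.997 -0.03  -0.078]
radial -h 0.1: [-0.0195  0.0919  0.0343] up 0.1: [-0.0078  0.0334 -0.0939]
s1.png
s2.png
s3.png
s3c.png
s4.png
s4c.png
s5.png
s_1360.png
s_cam.png
s_rack.png
side0.png
t1.png
t_1360.png
t_cam.png
t_rack.png
top0.png
[ 0.4066 -0.2586 -0.1597]
```

Call:
{"fn": "arm_command", "kwargs": {
  "moves": [
    [0.033, -0.021, -0.013, 0, 0.0],
    [0.066, -0.042, -0.026, 0, 0.0],
    [0.1, -0.064, -0.04, 0, 0.0],
    [0.133, -0.085, -0.053, 0, 0.0],
    [0.166, -0.106, -0.066, 0, 0.0],
    [0.2, -0.127, -0.08, 0, 0.0],
    [0.233, -0.149, -0.093, 0, 0.0],
    [0.267, -0.17, -0.107, 0, 0.0],
    [0.3, -0.191, -0.12, 0, 0.0],
    [0.333, -0.212, -0.13, 0, 0.0],
    [0.366, -0.233, -0.145, 0, 0.0],
    [0.4, -0.255, -0.157, 0, 0.0]
  ]
}}

```text
t: 14.7
tool_pos: [0.0614, -0.5368, 0.5495]
ee_rot: [2.801, 0.077, -0.03]
force: [1.2, -1.0, -1.3]
width: 0.15
```

```bash
python3 st.py
python3 - <<'E'
from h import *
print(shift([0.4,-0.2,0.48]))
E
```

```text
14.7 [-1.498  0.04   1.163 -0.107  1.605 -1.502] [ 0.061 -0.537  0.55 ] z [-0.082 -0.332 -0.94 ] x [ 0.997 -0.03  -0.077]
radial -h 0.1: [-0.0195  0.0919  0.0342] up 0.1: [-0.0077  0.0333 -0.094 ]
[ 0.3312 -0.3393 -0.0722]
```

Call:
{"fn": "arm_command", "kwargs": {
  "moves": [
    [0.0275, -0.028, -0.006, 0, 0.0],
    [0.055, -0.056, -0.012, 0, 0.0],
    [0.083, -0.085, -0.018, 0, 0.0],
    [0.11, -0.113, -0.024, -6, 0.0],
    [0.138, -0.141, -0.03, -12, 0.0],
    [0.165, -0.17, -0.036, -18, 0.0],
    [0.193, -0.198, -0.042, -24, 0.0],
    [0.22, -0.226, -0.048, -30, 0.0],
    [0.248, -0.254, -0.054, -36, 0.0],
    [0.276, -0.282, -0.06, -42, 0.0],
    [0.303, -0.311, -0.066, -48, 0.0],
    [0.331, -0.339, -0.072, -54, 0.0]
  ]
}}

```text
t: 15.8
tool_pos: [0.3981, -0.2029, 0.4784]
ee_rot: [3.002, 0.32, 0.908]
force: [-0.2, -1.2, -2.4]
width: 0.152
```

```bash
python3 st.py
python3 - <<'E'
from h import *
from scipy.spatial.transform import Rotation as R
M=tf()[1]
# twist needed so tool x ~ camera x (az 77deg, 20 down)
cx=np.array([.225*np.cos(.35),.974*np.cos(.35),-np.sin(.35)])
v=M.T@cx; print("twist deg",np.degrees(np.arctan2(v[1],v[0])), "residual z",v[2])
print(shift([0.52,-0.16,0.42]))
E
```

```text
15.8 [-0.337  0.053  1.327 -0.35   1.718 -1.327] [ 0.398 -0.203  0.478] z [-0.082 -0.331 -0.94 ] x [ 0.584  0.749 -0.314]
radial -h 0.1: [-0.0861  0.0378  0.0341] up 0.1: [-0.0314  0.0132 -0.094 ]
twist deg -23.282053484513845 residual z 0.00409264887800348
[0.1183 0.0663 0.0302]
```

```bash
ls -t pics | head -2
```

```text
t_1580.png
s_1580.png
```

Call:
{"fn": "arm_command", "kwargs": {
  "moves": [
    [0.024, 0.013, 0.006, -6, 0.0],
    [0.048, 0.026, 0.012, -12, 0.0],
    [0.072, 0.04, 0.018, -18, 0.0],
    [0.096, 0.053, 0.024, -23.3, 0.0],
    [0.118, 0.066, 0.03, -23.3, 0.0],
    [0.118, 0.066, 0.03, -23.3, 0.0]
  ]
}}

```text
t: 16.4
tool_pos: [0.5196, -0.1643, 0.4189]
ee_rot: [-3.136, 0.347, 1.335]
force: [-0.0, -0.5, -1.1]
width: 0.149
```

```bash
python3 st.py
python3 - <<'E'
from h import *
b=np.array([.604,-.172,.2765]); print(shift(b+[-0.05,0.01,.06],True),shift(b,True))
E
ls -t pics | head -2
```

```text
16.4 [-0.196  0.262  1.217 -0.348  1.676 -1.564] [ 0.52  -0.164  0.419] z [-0.085 -0.329 -0.94 ] x [ 0.22   0.914 -0.34 ]
radial -h 0.1: [-0.094   0.0011  0.034 ] up 0.1: [-0.034  -0.0005 -0.094 ]
[0.04   0.0352 0.0944] [0.0624 0.0864 0.1499]
t_1639.png
s_1639.png
```

View pics/s_1580.png

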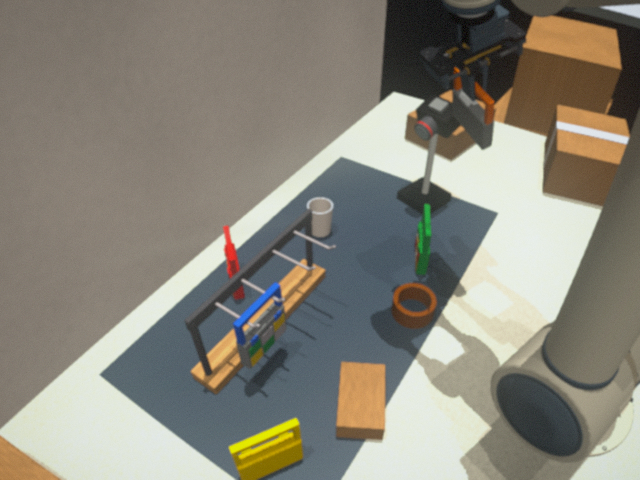

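Call:
{"fn": "arm_command", "kwargs": {
  "moves": [
    [0.01, 0.01, 0.025, 0, 0.0],
    [0.02, 0.02, 0.05, 0, 0.0],
    [0.03, 0.03, 0.075, 0, 0.0],
    [0.04, 0.042, 0.095, 0, 0.0],
    [0.047, 0.058, 0.113, 0, 0.0],
    [0.055, 0.072, 0.131, 0, 0.0],
    [0.06, 0.082, 0.145, 0, 0.0],
    [0.062, 0.086, 0.15, 0, 0.0],
    [0.062, 0.086, 0.15, 0, 0.0],
    [0.062, 0.086, 0.15, 0, 0.0]
  ]
}}

```text
t: 17.33
tool_pos: [0.6015, -0.1789, 0.2608]
ee_rot: [-3.14, 0.348, 1.331]
force: [-0.6, -0.0, -1.5]
width: 0.154
```

```bash
python3 st.py
python3 - <<'E'
from h import *
S=grab("side");T=grab("top")
for d,(x,y,w,h),n in ((S,(300,60,200,150),"fs"),(T,(370,160,240,140),"ft")):
    c=d["img"][y:y+h,x:x+w,::-1]; s=800/w;cv2.imwrite(f"pics/{n}.png",cv2.resize(c,(800,int(h*s)),interpolation=cv2.INTER_CUBIC))
E
```

```text
17.3333 [-0.192  0.484  1.288 -0.353  1.399 -1.457] [ 0.602 -0.179  0.261] z [-0.082 -0.331 -0.94 ] x [ 0.223  0.913 -0.341]
radial -h 0.1: [-0.094   0.0013  0.0341] up 0.1: [-0.0341 -0.0001 -0.094 ]
```

View pics/fs.png

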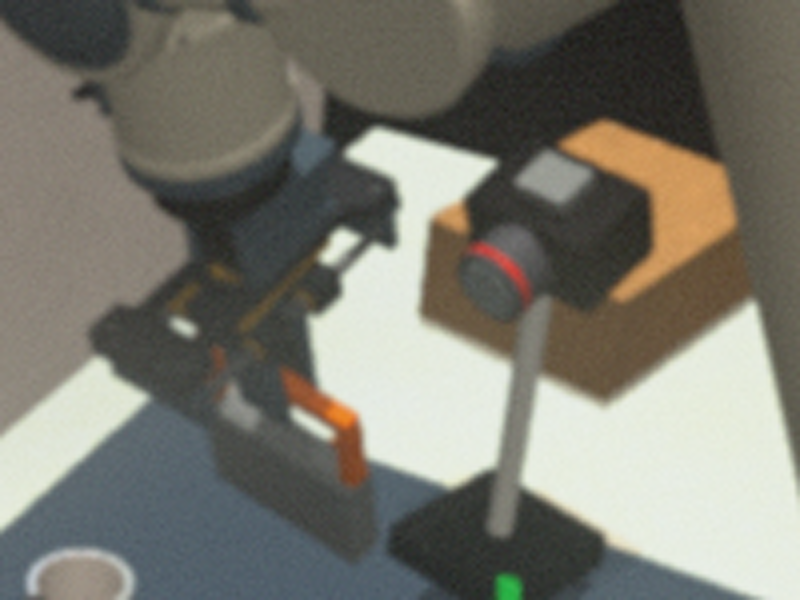

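View pics/ft.png

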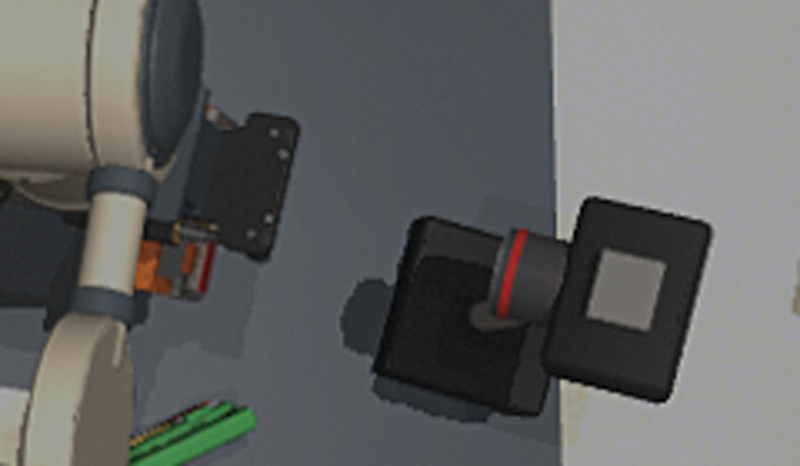

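```bash
cat > pred.py <<'E'
from h import *
Mg=R.from_euler("xyz",[-3.072,-0.015,-0.015]).as_matrix(); pg=np.array([.5763,.1063,.185])
Rc0=R.from_euler("xyz",[0,-0.016,-0.015]).as_matrix()
bar0=np.array([.576,.102,.2025])
rel_R=Mg.T@Rc0; rel_t=Mg.T@(bar0-pg)
p,M=tf(); Rc=M@rel_R; bar=p+M@rel_t; org=bar-Rc[:,2]*.131; face=org+Rc@[-.014,0,.04]
hd=np.radians(77); Rcam=R.from_euler("xyz",[0,0.35,hd]).as_matrix(); lens=np.array([.556,-.380,.258])
print("face in cam",(Rcam.T@(face-lens)).round(4),"ang x,y",[np.arccos(Rc[:,i]@Rcam[:,i]).round(3) for i in(0,1)],"org",org.round(3))
P=[]
for x in(-.013,.013):
  for y in(-.06,.06):
    for z in(0,.08,.137): P.append(org+Rc@[x*(1 if z<.1 else 7/13),y,z])
for n,(x0,y0,w,h,s) in {"side":(300,60,200,150,4),"top":(370,160,240,140,800/240)}.items():
    d=grab(n); c=d["img"][y0:y0+h,x0:x0+w,::-1]; c=cv2.resize(c,None,fx=s,fy=s,interpolation=cv2.INTER_CUBIC)
    q=(proj(d,P)-[x0,y0]+.5)*s
    for a in q: cv2.circle(c,tuple(int(v) for v in a),3,(255,255,0),-1)
    L=(proj(d,[lens,lens+.18*Rcam[:,0],lens-.115*Rcam[:,0]])-[x0,y0]+.5)*s
    cv2.line(c,tuple(int(v) for v in L[2]),tuple(int(v) for v in L[1]),(255,0,255),1); cv2.circle(c,tuple(int(v) for v in L[0]),3,(0,255,0),-1)
    cv2.imwrite(f"pics/ov_{n}.png",c)
E
python3 pred.py
```

```text
face in cam [ 0.1792 -0.0083  0.0006] ang x,y [np.float64(0.012), np.float64(0.066)] org [ 0.605 -0.219  0.155]
```

View pics/ov_side.png

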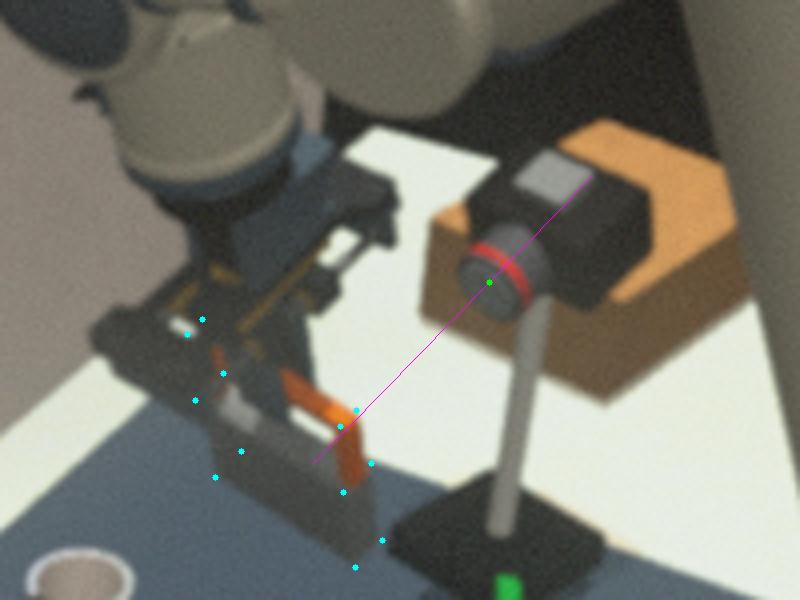

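View pics/ov_top.png

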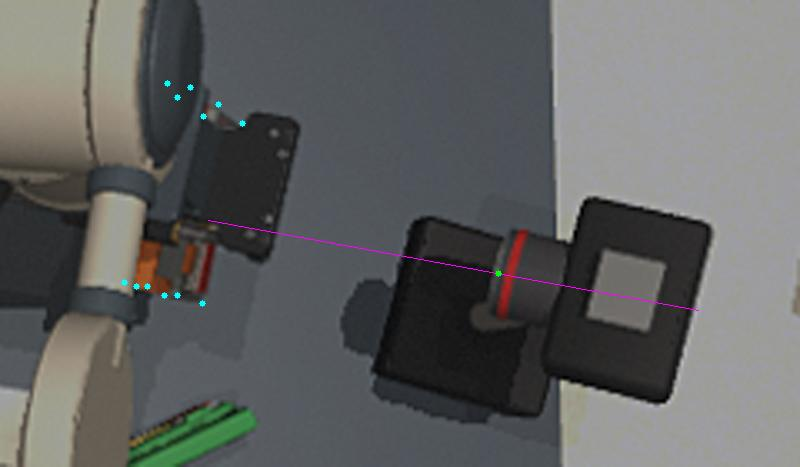

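Call:
{"fn": "arm_command", "kwargs": {
  "moves": [
    [0, -0.004, 0, 0, 0.0],
    [0.001, -0.007, 0, 0, 0.0],
    [0.001, -0.007, 0, 0, 0.0],
    [0.001, -0.007, 0, 0, 0.0],
    [0.001, -0.007, 0, 0, 0.0],
    [0.001, -0.007, 0, 0, 0.0],
    [0.001, -0.007, 0, 0, 0.0],
    [0.001, -0.007, 0, 0, 0.0]
  ]
}}

```text
t: 18.3
tool_pos: [0.5954, -0.1759, 0.2592]
ee_rot: [-3.139, 0.348, 1.332]
force: [-0.1, 0.8, -2.5]
width: 0.153
```

```bash
python3 pred.py
python3 - <<'E'
from h import *
o=status.get_obs(); print(o["t"],o["joint_vel"].round(4),o["width"],o["force"].round(2)); S=grab("side","send");T=grab("top","tend")
# blue + bystanders moved? compare with first pictures
for d,n in((S,"side0"),(T,"t1")):
    a=cv2.imread(f"pics/{n}.png")[:,:,::-1].copy(); b=d["img"]
    for nm,lo,hi in(("blue",[100,150,60],[125,255,255]),):
        for im in(a,b):
            m=cv2.inRange(cv2.cvtColor(im,cv2.COLOR_RGB2HSV),np.array(lo),np.array(hi)); ys,xs=np.nonzero(m[150:400,:400]); print(n,nm,len(xs),xs.mean().round(1),ys.mean().round(1))
E
```

```text
face in cam [ 0.1809 -0.0013 -0.0008] ang x,y [np.float64(0.011), np.float64(0.064)] org [ 0.598 -0.216  0.153]
18.4 [-0.0012  0.0004  0.0009  0.0016  0.001  -0.0003] 0.1508540661712309 [-0.37 -0.09 -2.52]
side0 blue 624 255.3 161.2
side0 blue 630 255.3 161.3
t1 blue 386 200.6 80.2
t1 blue 387 200.7 80.2
```

View pics/send.png

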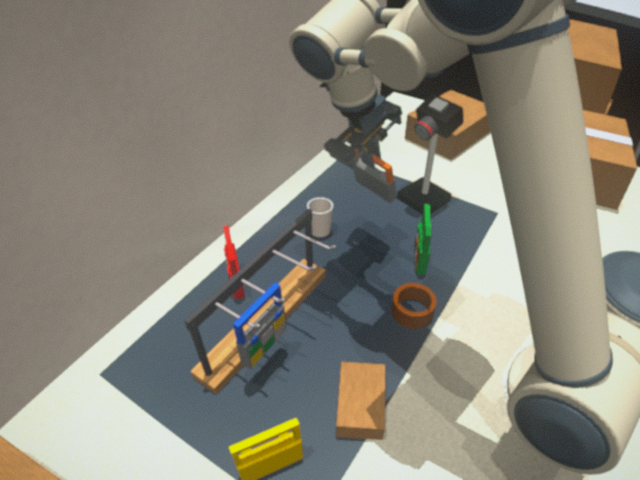

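The case is held near (375,180), facing the camera. The blue case has not moved, and nothing else looks shifted. Handing in.

```bash
python3 -c "
from h import *
print(workorder.job_done())"
```

```text
the job is handed in; nothing more can be done
None
```

I lifted the orange case off its hooks and handed the job in at about 18.4 s, with the case held still in front of the stock camera. No verdict was reported.

**How it went:** I pinched the handle bar (opening about 14 mm), lifted 25 mm and drew the case 120 mm clear of the rack. The moves offer no direct tilt, so I pushed repeatedly past the arm's far reach at the azimuth opposite to the way the camera looks. The arm tilted a little each time and kept the tilt, which gave the 20° lean. I then turned the case and brought it in front of the lens.

**Last checks:**

| Check | Result |
|---|---|
| Face centre in camera axes | (0.181, -0.001, -0.001) m |
| x-axis error | 0.01 rad |
| y-axis error | 0.06 rad |
| Underside above the table | about 0.15 m |
| Joint speeds | about 0 |
| Grip opening | about 14 mm |
| Blue case | within 0.2 pixel of its start in both views |

- **Position is an estimate:** the face position and angles are worked out from the arm pose, the grasp and the triangulated lens. The final face was not measured directly.
- **Small disagreement:** the visible corners matched the prediction to about 1–2 pixels. One upper back corner, partly behind the gripper, was about 6 pixels off, so the roll estimate of 0.06 rad may be slightly wrong.
- **Roll not corrected:** the 0.06 rad comes from a slightly tilted grasp, which I left because it is within the 0.2 rad limit.
- **Other bystanders:** I judged the tape roll, carton, pen cup and camera undisturbed by eye from the last side picture, not by measurement.

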